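# Shut the vent and pump down the leftovers

## Robot

A 6-joint arm with a two-finger parallel gripper is mounted at the origin on the work surface. World frame = base frame: x ahead of the robot, y to its left, z up, the work surface at z = 0. Lengths are in m, angles in rad, forces in N, time in s.
With the tool pointing down it reaches from about 0.425 to 0.95 m from the base axis. Payload 3.5 kg.
Tool frame: the origin (TCP) lies at the very end of the fingers, on their centre line; the grasp point (between the pads) lies 19 mm behind it (r.tcp_to_grasp is the distance from the TCP to the grasp point, in m); z points along the fingers, y is the line along which they close (so a half turn about z gives the same grasp; the last joint's range is limited). The gripper opens to 85 mm and grips with 20 to 120 N. Pads are 22 mm wide; open, the fingers measure 114 mm over their backs; the gripper's body (76 mm by 85 mm) begins 54 mm behind the grasp point. The pads swing forward as they close: fully open they stand 13 mm farther back than shut.
Start: joints at [-1.283, 0.286, 1.577, -0, 1.279, -0.15], TCP at [0.286, -0.611, 0.231] pointing down, gripper open.
Joint ranges: [-2.77, 2.77], [-0.9, 2.22], [0.21, 2.48], [-1.53, 4.67], [0.24, 2.81], [-2.84, 2.84]. Speed limits (rad/s): [2.79, 2.79, 3.14, 3.14, 3.14, 3.14].

## Interface

Orientations are given as a unit quaternion [x, y, z, w].
In Python, from bench import r gives the robot as it stands. The module is installed in compiled form; this text tells all that it offers.
- The arm moves only by the tool drive_tool, never from a script. Its argument "commands" is a list of rows, each a list of 2 entries, a list of its own where there are three numbers: the shift along the world's x, y, z each as a share of 0.06 m, from -1 to 1, then the turn, a rotation vector about the world's x, y, z each as a share of 6 degrees, from -1 to 1. A call has 1 to 20 rows; each row shifts and turns the commanded pose from where the row before left it; what a row does not reach is not made up. A row lasts 1/8 s, in which the tool goes at most 62.5 mm and 10.7 degrees, less where a joint would pass 70% of its speed; a pose out of reach is approached as far as the arm can. A call with a number of a shift or a turn outside -1 to 1 is refused whole. A call with a gripper value outside its range is refused whole. "gripper" is the closure, from 0 (fully open) to 1 (shut), set as the call begins (left out, the last holds). The fingers move at their own pace and stop on an object; "newtons" is the grip in N (left out, the last holds). Time passes only in rows, so rows that do not move let the fingers close. It gives the time, the measured TCP pose, the force, the opening and the grip force at its end, in the units of the state.
- r.get_obs(): the state, without advancing time (a new reading comes with each control period).
- r.capture(name): name is "scene" or "top" or "wrist"; returns the picture (420x560x3 uint8, red, green, blue); there is no depth.
- r.calibration(name): a dict with "K" (3x3 intrinsics, pixels), "cam_to_world" (4x4, takes a point from camera to world coordinates); the wrist camera has in their place "mount" (4x4, takes a point from camera to tool coordinates, whose origin is the TCP and whose axes are the flange's). Camera axes: x right, y down, z forward; pixel columns grow to the right and rows downward; lengths in m; the calibration is good to about 2 mm. A picture is of the moment at which its call begins: read the wrist's pose just before it. calibration takes no time and is no camera call.
- r.sign_off(): hands the job in; it is judged then, once.
The state is a dict: "time_s": time; "q": joint angles; "joint_velocities": joint speeds; "joint_torque": joint torques, N m; "eef_pos": TCP position; "ee_rot": TCP orientation; "force": force on the tool from outside, world axes, zero at the start; "torque": the same for the moment, N m; "gripper_width": opening from 0.0 (shut) to 1.0 (fully open); "grasp_force": force on a finger pad.
Only numpy, scipy, OpenCV 4.12 (cv2) and the standard library are available. Lean on these libraries where they do the work, as an engineer would, in place of code of your own. Each camera call takes 0.05 s, during which the arm holds its last target. There are 200 camera calls.

## Task

Seal the stack of steel containers: with a fingertip, push the orange vent arm on the top lid round until it points at the middle of the blue dot, and only then press the black pump in the middle of the lid fully down and let it come back up. Push only, do not pinch the arm, leave the stack standing where it is, neither lifted nor shoved, and do not disturb the other things on the shelf.

Things in the scene. Friction and masses are not known exactly. Their poses are not given: they have to be found in the camera images.
- stack: Three round steel containers clipped into one rigid loose stack (2.2 to 3.4 kg, 176 mm across, 150 mm tall) with a flat white plastic lid, 184 mm across and 12 mm thick, on top; lid's upper face 162 mm above the shelf. Origin at the centre of the underside, z up; its x axis points from the lid's centre towards the blue dot. Slides if pushed hard (over about 8 N).
- lid_center (a point): centre of the lid's upper face, on the axis of the vent arm and the pump
- shut_mark (a point): where the arm's tip must be: 64 mm from the lid's axis in the direction of the blue dot, 8 mm above the lid. The blue dot (14 mm across, flat) is centred 78 mm from the axis; seven smaller flat grey dots mark the other eighths of the circle.
- vent_tip (a point): a point on the mid-plane of the orange vent arm, 64 mm from the axis (2 mm inside its outer end), 8 mm above the lid. The arm is an upright orange fin, 9 mm thick, from 22 to 66 mm from the axis, its top 17 to 18 mm above the lid, its underside 2 mm above the lid; a flat orange collar 5 mm high and 24.5 mm in radius joins it to the axis.
- vent_arm (a joint): angle of the vent arm about the lid's axis, rad, anticlockwise seen from above; 0 (or 2 pi) points at the blue dot. It turns either way without stops or detents and stays where it is left (about 0.05 N m of friction).
- fin_left: the fin's flat side that looks anticlockwise; its origin lies on the lid's axis, not on the side itself
- fin_right: the fin's flat side that looks clockwise; its origin lies on the lid's axis, not on the side itself
- pump (a joint): how far the pump is pressed, m: 0 up, 0.008 fully down; springs back by itself; 1.2 N starts it and 6 N takes it fully down
- pump_top (a point): centre of the top of the black pump cap, 30 mm across, on the lid's axis, 32 mm above the lid when up (24 mm when down). It rises from a fixed grey housing 40 mm across and 18 mm high.
- cup: blue plastic cup, 76 mm across, 100 mm tall, a bystander; origin at the centre of the underside
- ramekin: small glass bowl, 84 mm across, 45 mm tall, a bystander; origin at the centre of the underside
- sauce: amber glass bottle with a red cap, 60 mm across, 150 mm tall, a bystander; origin at the centre of the underside
- spatula: wooden spatula lying flat, 260 mm long, a bystander; origin at the middle of its length, on the underside
- jar: glass jar with a steel cap, 72 mm across, 90 mm tall, a bystander; origin at the centre of the underside

How it is judged:
By the outcome, as a careful person would: the job done as asked, in the order asked, and still so for the second after the job is handed in, with the robot touching nothing.
It also fails if it takes over 58 s, if anything falls off the work surface, if the arm or the gripper's body presses on something with over 40 N, if the wrist force passes 120 N, or if a joint passes its speed limit or range.

## Working session

There is one attempt and no reset: what is moved stays moved. The work goes in short steps, Python scripts to look and compute and a tool call to move; the robot and the scene stay as the last step left them, time stands still between calls to the robot, and variables do not carry over. Pictures are saved under pics/ and viewed, at most 10 in all, crops included, and the job is handed in when it is done.

Besides the shell and the picture viewer there is one more tool, called after "Request:" by a JSON object that holds its "name" and its "arguments", one argument or row to a line. drive_tool: Moves the arm, as the interface text tells. Its arguments: {"type":"object","properties":{"commands":{"type":"array","items":{"type":"array"}},"gripper":{"type":"number"},"newtons":{"type":"number"}},"required":["commands"]}

```bash
mkdir -p pics
python3 - <<'E'
from bench import r
import cv2
for n in("scene","top"):
    cv2.imwrite(f"pics/{n}.png",r.capture(n)[:,:,::-1])
    c=r.calibration(n);print(c)
o=r.get_obs();print(o)
E
```

```text
{'K': array([[416.32201524,   0.        , 279.93303522],
       [  0.        , 416.32201524, 215.38825399],
       [  0.        ,   0.        ,   1.        ]]), 'cam_to_world': array([[ 0.85528898,  0.29125436, -0.42854599,  0.94754049],
       [ 0.51798718, -0.50142273,  0.6930112 , -0.82767518],
       [-0.01304016, -0.81470617, -0.57972736,  0.80136165],
       [ 0.        ,  0.        ,  0.        ,  1.        ]])}
{'K': array([[470.1782966 ,   0.        , 279.29704948],
       [  0.        , 470.1782966 , 209.13268229],
       [  0.        ,   0.        ,   1.        ]]), 'cam_to_world': array([[-0.04310205, -0.9772427 ,  0.20769911,  0.21652756],
       [-0.99905733,  0.04323413, -0.00390555, -0.05575476],
       [-0.00516302, -0.20767166, -0.97818496,  1.41586036],
       [ 0.        ,  0.        ,  0.        ,  1.        ]])}
{'time_s': 0.1, 'q': array([-1.28301182e+00,  2.87111990e-01,  1.57803020e+00,  1.27847292e-05,
        1.27859736e+00, -1.49958714e-01]), 'joint_velocities': array([ 0.00222943, -0.00159652, -0.00345014,  0.00074814,  0.00019255,
       -0.00014796]), 'joint_torque': array([ 4.99507569e-04, -4.07293725e+01, -2.93699759e+01, -1.44709834e-04,
        3.38512480e-03, -1.78061708e-05]), 'eef_pos': array([ 0.28601505, -0.61075479,  0.23006243]), 'ee_rot': array([ 9.76142915e-01,  2.17126360e-01, -6.78110491e-05, -1.07132268e-03]), 'force': array([0.61751617, 0.8348602 , 0.24707779]), 'torque': array([0.01423195, 0.05701241, 0.01024229]), 'grasp_force': 0.0, 'gripper_width': 0.9962701303208132}
```

View pics/top.png

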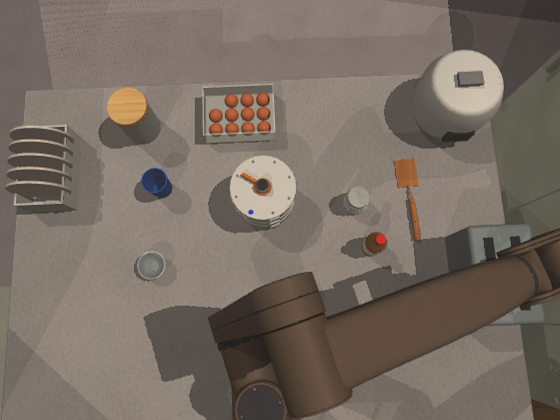

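View pics/scene.png

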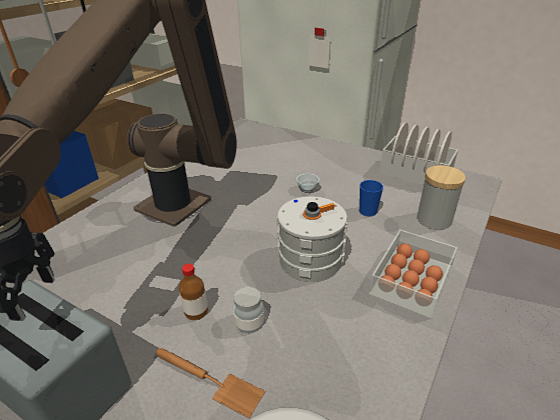

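The top view shows the lid centred near (263,186), blue dot at (250,212) and the orange arm tip at about (243,175). In the scene view the lid is near (312,216). I'll enlarge both.

Run:
```python
import cv2,numpy as np
a=cv2.imread("pics/top.png")[150:235,223:303];b=cv2.imread("pics/scene.png")[190:245,270:355]
a=cv2.resize(a,None,fx=7,fy=7,interpolation=cv2.INTER_CUBIC)[:,:]
b=cv2.resize(b,None,fx=9,fy=9,interpolation=cv2.INTER_CUBIC)
cv2.imwrite("pics/a.png",a);cv2.imwrite("pics/b.png",b)
```

```text
(no output)
```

View pics/a.png

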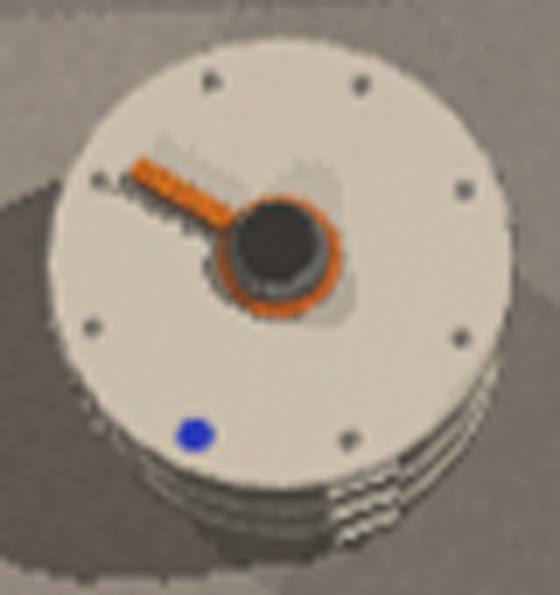

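View pics/b.png

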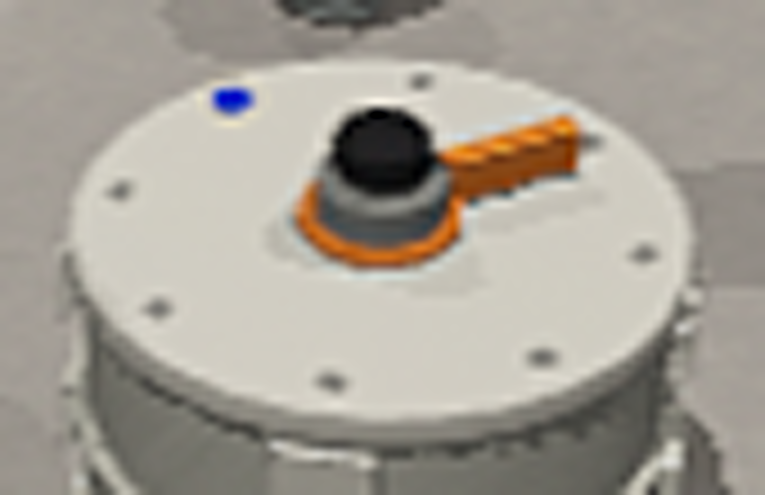

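The top crop shows the blue dot (195,435), seven grey dots, and the fin from (228,215) to (140,167). The scene crop shows the same, with the blue dot at (232,99) and the fin's top end at (572,125).

```bash
cat > h.py <<'E'
from bench import r
import numpy as np
from scipy.optimize import least_squares
from scipy.spatial.transform import Rotation as R
def ray(n,px,z):
    c=r.calibration(n);M=c["cam_to_world"];px=np.atleast_2d(px)
    d=np.c_[px,np.ones(len(px))]@np.linalg.inv(c["K"]).T@M[:3,:3].T
    return M[:3,3]+d*((z-M[2,3])/d[:,2:])
def fit(P,k=np.arange(8)):
    f=lambda p:(np.c_[p[0]+p[3]*np.cos(p[2]-k*np.pi/4),p[1]+p[3]*np.sin(p[2]-k*np.pi/4)]-P[:,:2]).ravel()
    c=P.mean(0);d=P[0]-c
    s=least_squares(f,[c[0],c[1],np.arctan2(d[1],d[0]),.078]);return s.x,np.abs(s.fun).max()
E
python3 - <<'E'
from h import *
T=np.array([(195,435),(92,327),(99,180),(211,81),(361,84),(464,190),(460,338),(349,440)])/7+[222.57,149.57]
S=np.array([(232,99),(422,81),(592,141),(645,254),(542,357),(331,381),(157,308),(120,190)])/9+[269.55,189.55]
for n,P,f,cv in(("top",T,np.array([(140,167),(228,215)])/7+[222.57,149.57],0),("scene",S,np.array([(572,125),(445,159)])/9+[269.55,189.55],0)):
    p,e=fit(ray(n,P,.162));w=ray(n,f,.1795);d=w[0]-p[:2].tolist().__add__([0]) if 0 else w[0][:2]-p[:2]
    print(n,p,e,"fin",w[:,:2],"r",np.hypot(*d),"ang",np.degrees(np.arctan2(d[1],d[0])-p[2]),"line",np.degrees(np.arctan2(*(w[0]-w[1])[1::-1])-p[2]))
for n,px in(("cup",(155,176)),("sauce",(380,240)),("jar",(358,193))): print(n,ray("top",px,.1))
print(R.from_quat(r.get_obs()["ee_rot"]).as_matrix().round(3), r.calibration("wrist"))
E
```

```text
top [ 0.54863766 -0.01702529  2.67528612  0.07815204] 0.0002994635386688316 fin [[0.58316227 0.03530127]
 [0.56222646 0.00159255]] r 0.06268985350408286 ang -96.69908522643608 line -95.12619477675786
scene [ 0.54513183 -0.01635656  2.67073344  0.07833092] 0.0004738993692045834 fin [[ 5.82377185e-01  3.44032351e-02]
 [ 5.57869359e-01 -5.36658966e-04]] r 0.06295850455231485 ang -99.29137082233376 line -98.06865685862728
cup [[0.61033188 0.29593077 0.1       ]]
sauce [[ 0.39452186 -0.34074126  0.1       ]]
jar [[ 0.53335434 -0.28946125  0.1       ]]
[[ 0.906  0.424 -0.001]
 [ 0.424 -0.906  0.002]
 [ 0.    -0.002 -1.   ]] {'K': array([[304.90609592,   0.        , 281.25353511],
       [  0.        , 304.90609592, 212.60537932],
       [  0.        ,   0.        ,   1.        ]]), 'mount': array([[-9.84683872e-05, -9.45003404e-01, -3.27060479e-01,
         8.37507181e-02],
       [ 9.99999794e-01,  1.14482809e-04, -6.31855649e-04,
         8.39573360e-04],
       [ 6.34548541e-04, -3.27060474e-01,  9.45003198e-01,
        -1.42967642e-01],
       [ 0.00000000e+00,  0.00000000e+00,  0.00000000e+00,
         1.00000000e+00]])}
```

Request:
{"name": "drive_tool", "arguments": {
  "commands": [
    [[0.26, 0.52, 0.3], [0, 0, 1]],
    [[0.26, 0.52, 0.2], [0, 0, 1]],
    [[0.26, 0.52, 0], [0, 0, 1]],
    [[0.26, 0.52, 0], [0, 0, 1]],
    [[0.26, 0.52, 0], [0, 0, 1]],
    [[0.26, 0.52, 0], [0, 0, 1]],
    [[0.26, 0.52, 0], [0, 0, 1]],
    [[0.26, 0.52, 0], [0, 0, 1]],
    [[0.26, 0.52, 0], [0, 0, 1]],
    [[0.26, 0.52, 0], [0, 0, 1]],
    [[0.26, 0.52, 0], [0, 0, 1]],
    [[0.26, 0.52, 0], [0, 0, 1]],
    [[0.26, 0.52, 0], [0, 0, 1]],
    [[0.26, 0.52, 0], [0, 0, 1]],
    [[0.26, 0.52, 0], [0, 0, 1]],
    [[0.26, 0.52, 0], [0, 0, 1]],
    [[0.26, 0.52, 0], [0, 0, 1]],
    [[0.26, 0.52, 0], [0, 0, 1]],
    [[0.26, 0.52, 0], [0, 0, 1]],
    [[0.26, 0.52, 0], [0, 0, 1]]
  ],
  "gripper": 1
}}

```text
time_s: 2.6
eef_pos: [0.5983, 0.0138, 0.2607]
ee_rot: [0.298, 0.954, -0.0, -0.0]
force: [0.6, -0.5, -1.3]
gripper_width: -0.001
grasp_force: 0.0
```

Request:
{"name": "drive_tool", "arguments": {
  "commands": [
    [[0, 0, 0], [0, 0, 0]],
    [[0, 0, 0], [0, 0, 0]]
  ]
}}

```text
time_s: 2.85
eef_pos: [0.5977, 0.0124, 0.2608]
ee_rot: [0.3, 0.954, -0.0, -0.001]
force: [-0.6, -1.4, 0.6]
gripper_width: -0.003
grasp_force: 0.0
```

Run:
```python
from h import *
import cv2
o=r.get_obs();print(o["eef_pos"],R.from_quat(o["ee_rot"]).as_matrix()[:,0],o["q"],o["gripper_width"],o["time_s"],o["force"])
cv2.imwrite("pics/w1.png",r.capture("wrist")[:,:,::-1])
```

```text
[0.59773512 0.01237698 0.26075868] [-8.19613142e-01  5.72916780e-01  8.12931071e-04] [-1.48655709e-01  9.69842446e-02  1.74125449e+00 -5.39210179e-04
  1.30452048e+00 -1.10924984e+00] -0.0033849166810492673 2.85 [-0.61650061 -1.35961133  0.59605902]
```

View pics/w1.png

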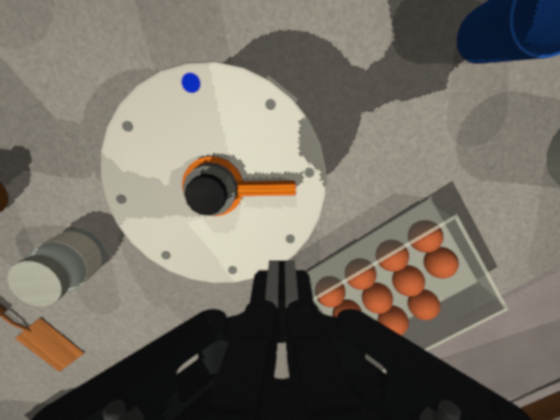

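The wrist view shows the blue dot at (191,83), the fin's end at (296,188), the pump at (207,194), and the shut fingertips at (278,265) clear of the fin.

```bash
cat >> h.py <<'E'
def wray(o,px,z):
    c=r.calibration("wrist");A=np.eye(4);A[:3,:3]=R.from_quat(o["ee_rot"]).as_matrix();A[:3,3]=o["eef_pos"]
    M=A@c["mount"];px=np.atleast_2d(px)
    d=np.c_[px,np.ones(len(px))]@np.linalg.inv(c["K"]).T@M[:3,:3].T
    return M[:3,3]+d*((z-M[2,3])/d[:,2:])
E
python3 - <<'E'
from h import *
o=r.get_obs()
p,e=fit(wray(o,[(191,83),(270,104),(310,173),(290,239),(233,270),(166,255),(121,199),(127,126)],.162))
w=wray(o,[(296,188),(240,188)],.1795)[:,:2]
d=w[0]-p[:2];g=w[0]-w[1];print(p,np.degrees(p[2]),e,w,np.hypot(*d),np.degrees(np.arctan2(d[1],d[0])),np.degrees(np.arctan2(g[1],g[0])))
E
```

```text
[ 0.54647649 -0.02035218  2.67406093  0.07836107] 153.21240564789963 0.0006408991912950635 [[0.58207564 0.03539564]
 [0.55774762 0.00063527]] 0.06614468690860499 57.43873067109342 55.01266273383545
```

Request:
{"name": "drive_tool", "arguments": {
  "commands": [
    [[0.07, -0.03, -0.5], [0, 0, 0]],
    [[0, 0, -0.5], [0, 0, 0]],
    [[0, 0, -0.3], [0, 0, 0]],
    [[0, 0, -0.13], [0, 0, 0]],
    [[0, 0, -0.08], [0, 0, 0]],
    [[0, 0, 0], [0, 0, 0]],
    [[0, 0, 0], [0, 0, 0]],
    [[0, 0, 0], [0, 0, 0]]
  ]
}}

```text
time_s: 3.9
eef_pos: [0.6028, 0.0109, 0.1715]
ee_rot: [0.3, 0.954, 0.0, 0.001]
force: [0.3, -0.3, 0.0]
gripper_width: 0.003
grasp_force: 0.0
```

Run:
```python
from h import *
import cv2
o=r.get_obs();print(o["eef_pos"],R.from_quat(o["ee_rot"]).as_matrix()[:,0],o["force"])
w=r.capture("wrist")[:,:,::-1]
cv2.imwrite("pics/w2.png",w)
C=np.array([.547,-.018])
# plan: step fin angles, pusher offset 15.5mm behind
for f in range(52,154,6):
    a=np.radians(f);u=np.array([np.cos(a),np.sin(a)]);t=np.array([-u[1],u[0]])
    P=C+.054*u-.0155*t
    print(f,P.round(4), ((P-prev)/.06).round(3) if f>52 else (P-o["eef_pos"][:2])/.06); prev=P
```

```text
[0.60279673 0.01090122 0.17150404] [-0.82007134  0.57226003 -0.00120835] [ 0.30737254 -0.29809667  0.04517079]
52 [0.5925 0.015 ] [-0.17228073  0.06847686]
58 [0.5888 0.0196] [-0.062  0.076]
64 [0.5846 0.0237] [-0.069  0.069]
70 [0.58   0.0274] [-0.076  0.062]
76 [0.5751 0.0306] [-0.082  0.053]
82 [0.5699 0.0333] [-0.087  0.045]
88 [0.5644 0.0354] [-0.091  0.035]
94 [0.5587 0.0369] [-0.095  0.025]
100 [0.5529 0.0379] [-0.097  0.015]
106 [0.547  0.0382] [-0.098  0.005]
112 [0.5411 0.0379] [-0.098 -0.005]
118 [0.5353 0.037 ] [-0.097 -0.015]
124 [0.5297 0.0354] [-0.095 -0.025]
130 [0.5242 0.0333] [-0.092 -0.035]
136 [0.5189 0.0307] [-0.087 -0.044]
142 [0.514  0.0275] [-0.082 -0.053]
148 [0.5094 0.0238] [-0.076 -0.062]
```

View pics/w2.png

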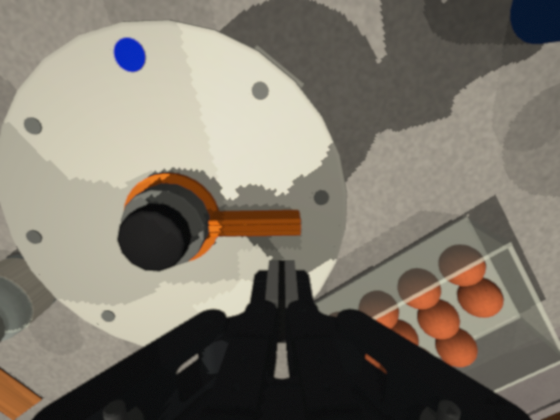

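The fingertips at (282,262) sit 8–10 mm behind the fin (216–300, 222), clear of it, so I'll push now.

Request:
{"name": "drive_tool", "arguments": {
  "commands": [
    [[-0.09, 0.035, -0.03], [0, 0, 0]],
    [[-0.08, 0.035, 0], [0, 0, 0]],
    [[-0.062, 0.076, 0], [0, 0, 0.5]],
    [[-0.069, 0.069, 0], [0, 0, 1]],
    [[-0.076, 0.062, 0], [0, 0, 1]],
    [[-0.082, 0.053, 0], [0, 0, 1]],
    [[-0.087, 0.045, 0], [0, 0, 1]],
    [[-0.091, 0.035, 0], [0, 0, 1]],
    [[-0.095, 0.025, 0], [0, 0, 1]],
    [[-0.097, 0.015, 0], [0, 0, 1]],
    [[-0.098, 0.005, 0], [0, 0, 1]],
    [[-0.098, -0.005, 0], [0, 0, 1]],
    [[-0.097, -0.015, 0], [0, 0, 1]],
    [[-0.095, -0.025, 0], [0, 0, 1]],
    [[-0.092, -0.035, 0], [0, 0, 1]],
    [[0, 0, 0], [0, 0, 0]],
    [[0, 0, 0], [0, 0, 0]]
  ]
}}

```text
time_s: 6.08
eef_pos: [0.5238, 0.0334, 0.169]
ee_rot: [-0.342, 0.94, -0.0, 0.0]
force: [-0.3, 0.0, -0.3]
gripper_width: 0.001
grasp_force: 0.0
```

Run:
```python
from h import *
import cv2
o=r.get_obs();print(o["eef_pos"],R.from_quat(o["ee_rot"]).as_matrix()[:,0],o["force"],o["q"][5])
w=r.capture("wrist")[:,:,::-1]
cv2.imwrite("pics/w3.png",w)
```

```text
[0.52379152 0.03344735 0.16898911] [-7.66017786e-01 -6.42819377e-01 -2.22463200e-05] [-0.34511322  0.04499421 -0.26281236] -2.3986086696600615
```

View pics/w3.png

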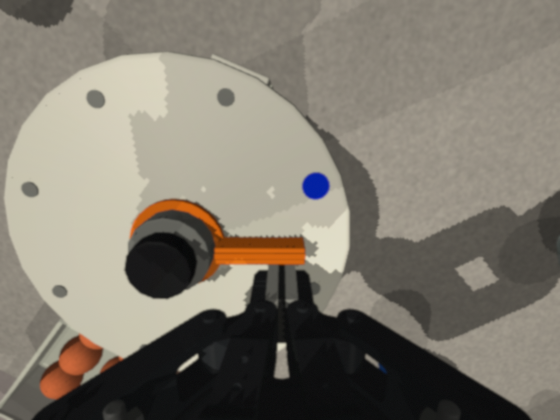

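The fin (216–304, 250) has been carried round with the fingertips touching its trailing side. The blue dot is at (316,185), about 23° further on.

```bash
cat >> h.py <<'E'
def state(o,dots,k,top):
    p,e=fit(wray(o,dots,.162),np.array(k)) if k[0]==0 else None
    w=wray(o,top,.1795)[:,:2];d=w[0]-p[:2];g=w[0]-w[1]
    a=lambda v:np.degrees(np.arctan2(v[1],v[0]));print("C",p,np.degrees(p[2]),e,"fin",a(d),a(g),np.hypot(*d))
E
python3 - <<'E'
from h import *
import cv2
o=r.get_obs()
import h
def fit(P,k):
    f=lambda p:(np.c_[p[0]+p[3]*np.cos(p[2]-k*np.pi/4),p[1]+p[3]*np.sin(p[2]-k*np.pi/4)]-P[:,:2]).ravel()
    s=least_squares(f,[.547,-.018,2.67,.078]);return s.x,np.abs(s.fun).max()
h.fit=fit
state(o,[(316,185),(226,97),(95,98),(30,189),(60,291)],[0,-1,-2,-3,-4],[(304,257),(217,256)])
for f in (130,136,142,148):
    pass
im=cv2.imread("pics/w3.png");cv2.imwrite("pics/c3.png",cv2.resize(im[160:320,120:340],None,fx=3.6,fy=3.6,interpolation=cv2.INTER_CUBIC))
E
```

```text
C [ 0.5461585  -0.01966749  2.67609531  0.0783711 ] 153.32896679532902 0.00030449491293930986 fin 129.68836656775764 129.26048830147482 0.06546018546288267
```

View pics/c3.png

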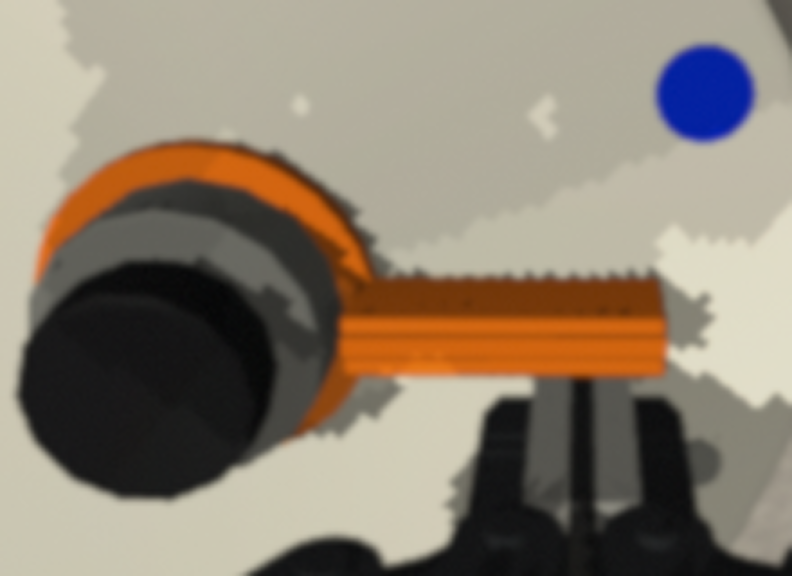

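Request:
{"name": "drive_tool", "arguments": {
  "commands": [
    [[-0.044, -0.021, 0], [0, 0, 0.4]],
    [[-0.043, -0.023, 0], [0, 0, 0.4]],
    [[-0.042, -0.026, 0], [0, 0, 0.4]],
    [[-0.04, -0.028, 0], [0, 0, 0.4]],
    [[-0.039, -0.03, 0], [0, 0, 0.4]],
    [[-0.037, -0.032, 0], [0, 0, 0.4]],
    [[0, 0, 0], [0, 0, 0]],
    [[0, 0, 0], [0, 0, 0]]
  ]
}}

```text
time_s: 7.12
eef_pos: [0.5093, 0.0238, 0.169]
ee_rot: [-0.457, 0.889, -0.0, 0.0]
force: [0.6, -0.4, 0.6]
gripper_width: -0.0
grasp_force: 0.2
```

Run:
```python
from h import *
import cv2
o=r.get_obs();print(o["eef_pos"],R.from_quat(o["ee_rot"]).as_matrix()[:,0],o["force"],o["q"][5])
im=r.capture("wrist")[:,:,::-1];cv2.imwrite("pics/w4.png",im)
cv2.imwrite("pics/c4.png",cv2.resize(im[90:320,0:350],None,fx=2.28,fy=2.28,interpolation=cv2.INTER_CUBIC))
```

```text
[0.50930184 0.02383197 0.16898962] [-5.81693143e-01 -8.13408313e-01 -5.56701927e-05] [ 0.58954076 -0.43955147  0.5934209 ] -2.673249340745753
```

View pics/c4.png

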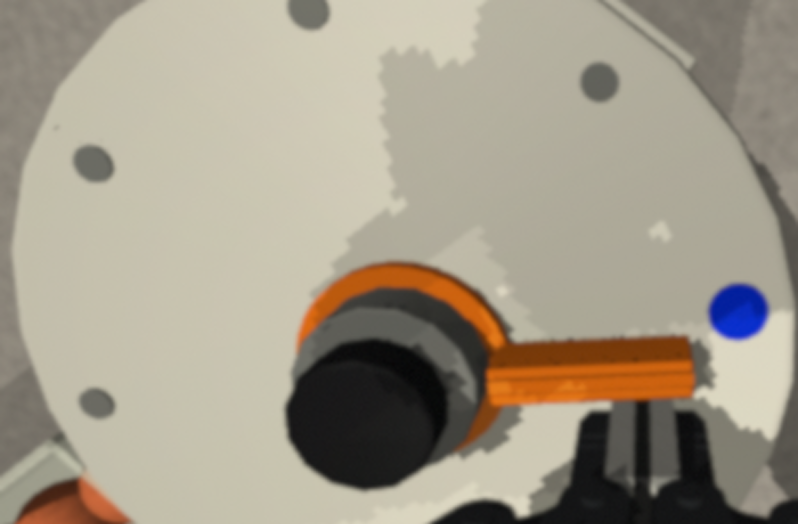

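The fin's top runs from (488,386) to (693,379) in the crop, and the blue dot at (739,311) is just a little further on.

```bash
sed -i '/^def fit/,/^    s=least/c\
def fit(P,k=np.arange(8)):\
    f=lambda p:(np.c_[p[0]+p[3]*np.cos(p[2]-k*np.pi/4),p[1]+p[3]*np.sin(p[2]-k*np.pi/4)]-P[:,:2]).ravel()\
    s=least_squares(f,[.547,-.018,2.67,.078]);return s.x,np.abs(s.fun).max()' h.py
python3 - <<'E'
from h import *
o=r.get_obs();c=lambda a:np.array(a)/2.28+[-.28,89.72]
state(o,c([(739,311),(600,82),(309,10),(94,163),(97,403)]),[0,-1,-2,-3,-4],c([(693,379),(488,386)]))
E
```

```text
C [ 0.54620534 -0.01955047  2.67438812  0.07830838] 153.23115177728315 0.00018368719872832728 fin 147.49262080297603 146.6055388094543 0.06588371663970634
```

Request:
{"name": "drive_tool", "arguments": {
  "commands": [
    [[-0.014, -0.024, 0], [0, 0, 0.2]],
    [[-0.014, -0.024, 0], [0, 0, 0.2]],
    [[-0.013, -0.023, 0], [0, 0, 0.1]],
    [[0, 0, 0], [0, 0, 0]],
    [[0, 0, 0], [0, 0, 0]],
    [[0, 0, 0], [0, 0, 0]]
  ]
}}

```text
time_s: 7.92
eef_pos: [0.5067, 0.0193, 0.1689]
ee_rot: [-0.481, 0.877, -0.0, -0.0]
force: [-0.1, -0.1, -0.4]
gripper_width: 0.002
grasp_force: 0.1
```

```bash
cat >> h.py <<'E'
import cv2
def blobs(im):
    H=cv2.cvtColor(im,cv2.COLOR_RGB2HSV);h,s,v=[H[...,i].astype(int) for i in range(3)]
    out={}
    for n,m in(("blue",(h>105)&(h<130)&(s>150)),("top",(h<20)&(s>200)&(v>170)),("side",(h<20)&(s>200)&(v>60)&(v<=170))):
        N,L,S,C=cv2.connectedComponentsWithStats(m.astype(np.uint8)); out[n]=[(S[i],C[i].round(1)) for i in range(1,N) if S[i,4]>60],m
    return out
E
python3 - <<'E'
from h import *
o=r.get_obs();print(o["eef_pos"],o["force"],o["q"][5])
im=r.capture("wrist");np.save("w5.npy",im)
for f in(cv2.imread("pics/w4.png")[:,:,::-1],im):
    b=blobs(np.ascontiguousarray(f))
    for n in b: print(n,b[n][0])
E
```

```text
[0.50672572 0.01934512 0.16892165] [-0.05050105 -0.06535609 -0.41131233] -2.7358441655182233
blue [(array([312, 215,  24,  23, 447], dtype=int32), array([323.4, 226.3]))]
top [(array([132, 207,  89,  35, 744], dtype=int32), array([177.5, 219.7])), (array([ 214,  249,   90,   19, 1327], dtype=int32), array([258.3, 257.3]))]
side [(array([170, 206, 133,  50, 998], dtype=int32), array([250.2, 241.9])), (array([206, 263,  13,  20,  89], dtype=int32), array([212. , 272.3]))]
blue [(array([314, 227,  24,  22, 428], dtype=int32), array([325.7, 237.5]))]
top [(array([135, 212,  87,  34, 739], dtype=int32), array([179.3, 223.8])), (array([ 216,  247,   89,   23, 1268], dtype=int32), array([259. , 257.9]))]
side [(array([ 167,  211,  138,   47, 1055], dtype=int32), array([253.6, 242.9])), (array([209, 263,  13,  23,  88], dtype=int32), array([215. , 274.7]))]
```

```bash
cat >> h.py <<'E'
def meas(o,im,C=np.array([.5462,-.0196])):
    H=cv2.cvtColor(np.ascontiguousarray(im),cv2.COLOR_RGB2HSV);h,s,v=[H[...,i].astype(int) for i in range(3)]
    m=(h<20)&(s>200)&(v>170)
    b=wray(o,np.argwhere((h>105)&(h<130)&(s>150))[:,::-1],.162)[:,:2]
    b=b[np.hypot(*(b-C).T)<.09].mean(0)-C
    t=wray(o,np.argwhere(m)[:,::-1],.1795)[:,:2]-C;rr=np.hypot(*t.T)
    u=b/np.hypot(*b);t=t[(rr>.034)&(rr<.068)&(t@u>0)]
    n=np.array([-u[1],u[0]]);x,y=t@u,t@n
    c=np.polyfit(x,y,1);q=x>.055
    print("blue r",np.hypot(*b),"ang",np.degrees(np.arctan2(b[1],b[0])),"fin rel: mean-ray",np.degrees(np.arctan2(y.mean(),x.mean())),"tip-ray",np.degrees(np.arctan2(y[q].mean(),x[q].mean())),"slope",np.degrees(np.arctan(c[0])),"at 64mm y",np.polyval(c,.064),len(t),x.max())
E
python3 -c "
from h import *
meas(r.get_obs(),np.load('w5.npy'))"
```

```text
blue r 0.07812436908965656 ang 153.15641379465615 fin rel: mean-ray 0.44391474776087997 tip-ray 0.09151028106023108 slope -1.491228621379625 at 64mm y -6.286025275000287e-07 915 0.06529121830977172
```

Request:
{"name": "drive_tool", "arguments": {
  "commands": [
    [[0.05, 0.09, 0], [0, 0, 0]],
    [[0.05, 0.09, 0], [0, 0, 0]],
    [[0, 0, 0.4], [0, 0, 0]],
    [[0, 0, 0.6], [0, 0, 0]],
    [[0, 0, 0.5], [0, 0, 0]],
    [[0, 0, 0], [0, 0, 0]],
    [[0, 0, 0], [0, 0, 0]],
    [[0, 0, 0], [0, 0, 0]]
  ]
}}

```text
time_s: 8.98
eef_pos: [0.5118, 0.0305, 0.2569]
ee_rot: [-0.481, 0.877, 0.001, -0.001]
force: [-0.2, -0.3, -0.6]
gripper_width: 0.0
grasp_force: 0.0
```

Run:
```python
from h import *
o=r.get_obs();im=r.capture("wrist");print(o["eef_pos"],o["q"][5],o["time_s"])
meas(o,im)
for dz in ([.0005,-.001],[-.001,.001]): meas(o,im,np.array([.5462,-.0196])+dz)
cv2.imwrite("pics/c6.png",cv2.resize(im[40:300,80:380,::-1],None,fx=2.3,fy=2.3,interpolation=cv2.INTER_CUBIC))
```

```text
[0.51183029 0.03052026 0.25693395] -2.7126431172258956 8.975
blue r 0.07819000733791008 ang 153.2860833039874 fin rel: mean-ray 0.52764853152079 tip-ray 0.34440971357299643 slope -0.44343902821652476 at 64mm y 0.0003438105301753914 442 0.06521550918713662
blue r 0.07908899967998391 ang 152.80178896929567 fin rel: mean-ray 0.24979988519506252 tip-ray 0.19476664976616956 slope -0.03577488266846644 at 64mm y 0.0002091505606514215 454 0.06609185165710038
blue r 0.07684849019093155 ang 153.61691325857217 fin rel: mean-ray 0.7236593893460104 tip-ray 0.45861027687286476 slope -0.833404944087472 at 64mm y 0.00039855980148959544 421 0.06388999756071644
```

View pics/c6.png

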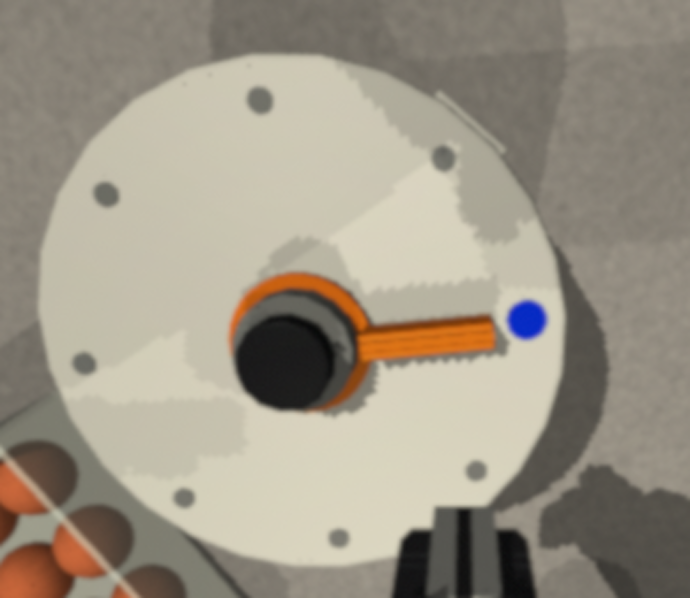

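The fin points at the blue dot: fin tip (494,334) and dot (527,320) are collinear with the axis, within about 0.4° by measurement. Next is the pump.

Request:
{"name": "drive_tool", "arguments": {
  "commands": [
    [[0, 0, 0], [0, 0, -1]],
    [[0, 0, 0], [0, 0, -1]],
    [[0.2, -0.28, 0], [0, 0, -1]],
    [[0.2, -0.28, 0], [0, 0, -1]],
    [[0.18, -0.26, 0], [0, 0, -1]],
    [[0, 0, -0.5], [0, 0, 0]],
    [[0, 0, -0.4], [0, 0, 0]],
    [[0, 0, -0.08], [0, 0, 0]],
    [[0, 0, 0], [0, 0, 0]],
    [[0, 0, 0], [0, 0, 0]]
  ]
}}

```text
time_s: 10.28
eef_pos: [0.5482, -0.019, 0.2015]
ee_rot: [-0.238, 0.971, -0.001, 0.001]
force: [-0.1, 0.5, 0.0]
gripper_width: -0.004
grasp_force: 0.0
```

Request:
{"name": "drive_tool", "arguments": {
  "commands": [
    [[0, 0, -0.05], [0, 0, 0]],
    [[0, 0, -0.05], [0, 0, 0]],
    [[0, 0, -0.05], [0, 0, 0]],
    [[0, 0, 0], [0, 0, 0]],
    [[0, 0, 0], [0, 0, 0]]
  ]
}}

```text
time_s: 10.9
eef_pos: [0.5477, -0.0189, 0.1916]
ee_rot: [-0.238, 0.971, -0.0, 0.0]
force: [0.4, 0.6, 2.7]
gripper_width: 0.008
grasp_force: 1.2
```

Contact, with the force rising. I'll keep pressing in small steps.

Request:
{"name": "drive_tool", "arguments": {
  "commands": [
    [[0, 0, -0.03], [0, 0, 0]],
    [[0, 0, -0.03], [0, 0, 0]],
    [[0, 0, -0.02], [0, 0, 0]],
    [[0, 0, 0], [0, 0, 0]],
    [[0, 0, 0], [0, 0, 0]]
  ]
}}

```text
time_s: 11.52
eef_pos: [0.5477, -0.0189, 0.1869]
ee_rot: [-0.238, 0.971, -0.0, 0.0]
force: [-1.0, 0.7, 5.8]
gripper_width: 0.001
grasp_force: 2.7
```

Request:
{"name": "drive_tool", "arguments": {
  "commands": [
    [[0, 0, -0.02], [0, 0, 0]],
    [[0, 0, -0.02], [0, 0, 0]],
    [[0, 0, 0], [0, 0, 0]],
    [[0, 0, 0], [0, 0, 0]]
  ]
}}

```text
time_s: 12.02
eef_pos: [0.5478, -0.0189, 0.1859]
ee_rot: [-0.238, 0.971, -0.0, 0.0]
force: [-3.7, 1.0, 10.0]
gripper_width: 0.002
grasp_force: 5.3
```

Fully down: z is 0.186 with a force of 10 N, so it is on the stop. Releasing straight up.

Request:
{"name": "drive_tool", "arguments": {
  "commands": [
    [[0, 0, 0.1], [0, 0, 0]],
    [[0, 0, 0.15], [0, 0, 0]],
    [[0, 0, 0.4], [0, 0, 0]],
    [[0, 0, 0.8], [0, 0, 0]],
    [[0.4, 0.5, 0.3], [0, 0, 0]],
    [[0.4, 0.5, 0], [0, 0, 0]],
    [[0, 0, 0], [0, 0, 0]],
    [[0, 0, 0], [0, 0, 0]],
    [[0, 0, 0], [0, 0, 0]]
  ]
}}

```text
time_s: 13.15
eef_pos: [0.5948, 0.0405, 0.2883]
ee_rot: [-0.237, 0.971, 0.0, -0.001]
force: [-0.3, 0.2, 0.5]
gripper_width: 0.001
grasp_force: 0.0
```

Run:
```python
from h import *
o=r.get_obs();im=r.capture("wrist");print(o["eef_pos"],o["time_s"],o["force"])
meas(o,im)
t=cv2.imread("pics/top.png")[:,:,::-1];n=r.capture("top")
for f in(t,n):
    H=cv2.cvtColor(np.ascontiguousarray(f),cv2.COLOR_RGB2HSV).astype(int)
    m=(H[...,0]>105)&(H[...,0]<130)&(H[...,1]>150);p=np.argwhere(m)[:,::-1]
    p=p[(abs(p-[250,212])<8).all(1)];print("blue top",p.mean(0) if len(p) else None,len(p))
```

```text
[0.59482105 0.04045445 0.28826752] 13.15 [-0.27828087  0.17417499  0.50736654]
blue r 0.07832692837312102 ang 153.42379728214874 fin rel: mean-ray -0.45969627570265736 tip-ray -0.48272472293941876 slope -0.47583842075023636 at 64mm y -0.0005175469750707416 415 0.06482773990787177
blue top [250.38461538 211.61538462] 13
blue top [250.38461538 211.61538462] 13
```

The blue dot hasn't moved in the top view, so the stack is where it was, and the fin is within 0.5° of the dot.

```bash
python3 -c "
from bench import r
print(r.sign_off())"
```

```text
the job is handed in; nothing more can be done
None
```

I pushed the vent arm round to within about 0.5° of the blue dot, then pressed the pump to its stop (about 10 N) and released it, with the stack unmoved; I didn't separately check that the pump rose or that the other things on the shelf were undisturbed, and the job was handed in at about 13 s.

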